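# Load the sample cartridge through the lane's spring flaps

### The arm

A 6-joint arm with a two-finger parallel gripper is mounted at the origin on a cart in front of the work surface, level with it; the furniture and walls round the work are solid. World frame = base frame: x ahead of the robot, y to its left, z up, the work surface at z = 0. Lengths are in mm, angles in rad, forces in N, time in s.
With the tool pointing down it reaches from about 400 to 925 mm from the base axis. Payload 12.5 kg.
Tool frame: the origin (TCP) lies at the very end of the fingers, on their centre line; the grasp point (between the pads) lies 19 mm behind it (env.grasp_offset is the distance from the TCP to the grasp point, in mm); z points along the fingers, y is the direction in which the jaws open and shut (so a half turn about z gives the same grasp; the last joint's range is limited). The gripper opens to 95 mm and grips with 3 to 60 N. Pads are 20 mm wide; open, the fingers measure 119 mm over their backs; the gripper's body (75 mm by 180 mm) begins 59 mm behind the grasp point.
Start: joints at [-1.358, 0.491, 1.559, -0, 1.092, -0.106], TCP at [195.916, -593.52, 194.361] pointing down, gripper open.
Joint ranges: [-3.1, 3.1], [-0.84, 2.19], [0.05, 2.79], [-1.13, 4.28], [0.06, 2.93], [-2.69, 2.69]. Speed limits (rad/s): [2.22, 2.22, 2.79, 3.14, 3.14, 3.14].

### API

Orientations are given as [roll, pitch, yaw] about the fixed x, y, z axes, in that order (R = Rz(yaw) Ry(pitch) Rx(roll)).
In Python, from cell import env gives the robot as it stands. The module is installed in compiled form; this text tells all that it offers.
- The arm moves only by the shell command python3 -m pendant 'ROWS'. ROWS is JSON, one flat list of numbers, 5 for each row, row after row: the shift along the tool's x, y, z as a fraction of full scale, then the turn about the tool's z as a fraction of full scale, then the gripper's target within -1 to 1 (shut at 1, half-way at 0, fully open at -1). In form: [x, y, z, turn, grip, x, y, z, turn, grip, ...]. A call has 1 to 10 rows; each row shifts and turns the commanded pose from where the row before left it, along the tool's axes as they then stand; what a row does not reach is not made up. Full scale, the value 1, is 0.4 m for a shift and 180 degrees for a turn. A row lasts 1/8 s, in which the tool goes at most 62.5 mm and 10.7 degrees, less where a joint would pass 70% of its speed; a pose out of reach is approached as far as the arm can. A call with a number of a shift or a turn outside -1 to 1 is refused whole. A call with a gripper value outside its range is refused whole. The fingers move at their own pace and stop on an object; the grip force is fixed at half the most. Time passes only in rows, so rows that do not move let the fingers close. It gives the time, the measured TCP pose, the force and the opening at its end, in the units of the state.
- env.state(): the state, without advancing time (a new reading comes with each control period).
- env.read_camera(name): name is "side" or "top" or "wrist"; returns the picture (384x512x3 uint8, red, green, blue); there is no depth.
- env.camera_model(name): a dict with "fx", "fy", "cx", "cy" (pixels), "view" (4x4, takes a point from world to camera coordinates); the wrist camera has in their place "tool_from_camera" (4x4, takes a point from camera to tool coordinates, whose origin is the TCP and whose axes are the flange's). Camera axes: x right, y down, z forward; pixel columns grow to the right and rows downward; lengths in mm; the calibration is good to about 2 mm. A picture is of the moment at which its call begins: read the wrist's pose just before it. camera_model takes no time and is no camera call.
- env.job_done(): hands the job in, once; it reports no verdict.
Trained networks look in the newest picture that a camera, given by its name, has taken for a name from the list of things; names that differ only in an ending like _2 or _b are one class to them, and where a whole thing is asked for, a point or a joint stands for the part that bears it (a point fixed in the world has none). Each returns a list of dicts, best first, with "confidence" (0 to 1); they miss things now and then, are a little off and sometimes report something else, mostly with a low value. They report only what shows in the picture. A call takes as long as a camera call. They do not tell look-alikes from the thing itself.
- env.masks_of(thing, camera): "region" (384x512 bool, what is visible of it).
- env.landmark_of(thing, camera): "xyz" ([x, y, z] in mm, in world coordinates, good to about 4 mm: a listed point, or the origin of a listed thing).
The state is a dict: "t": time; "joints": joint angles; "qvel": joint speeds; "tau": joint torques, N m; "eef_pos": TCP position; "tcp_rot": TCP orientation; "ft_force": force on the tool from outside, world axes, zero at the start; "moment": the same for the moment, N m; "opening": opening from 0.0 (shut) to 1.0 (fully open).
Only numpy, scipy, OpenCV 4.12 (cv2) and the standard library are available. Lean on these libraries where they do the work, as an engineer would, in place of code of your own. Each camera call takes 0.05 s, during which the arm holds its last target.

### The job

Load the sample cartridge into the analyser's infeed lane: set it on the open front end, push it in through the two orange spring flaps so that they close behind it, and on until it sits fully home against the dark end stop with the red plunger pressed in. The stop is clamped at a different depth on every lane, so feel for it, and push gently: inside the lane never force the cartridge against anything with more than about 20 N. Let go of it there and leave the other things on the bench where they are.

Things in the scene. Friction and masses are not known exactly. Their poses are not given: they have to be found in the camera images.
- cartridge: White sample cartridge, 80 mm long (x), 60 wide (y), 28 tall, upright corners cut 8 x 8 mm, 0.2 to 0.33 kg; either end may go first. Origin: centre of the underside. A grey grip post stands on the middle of its top: 18 mm (x) by 22 mm (y), 28 to 68 mm above the underside; two rows of blue and green vial caps reach 33 mm. Starts loose on the worktop, to the left of the lane as the robot sees it.
- grip_post (a point): Point in the grip post of the cartridge on its axis, 58 mm above the cartridge's underside, 10 mm below the top of the post. The post is the place to hold it, also while pushing. Axes as the cartridge.
- lane: Grey infeed lane fixed to the worktop. Origin: middle of the gate (two orange flaps), at worktop height; x is the push direction, in through the gate, y to the left of it, z up. Floor 6 mm above the worktop, 100 mm wide, from x = -112 to 178 mm. Guides before the gate flare from 80 mm apart at x = -66 mm to 65 mm apart from x = -37 mm to the gate at x = 0.
- lane_apron (a point): Middle of the open front apron (blue mark) on the lane's floor, 75 mm before the gate (lane x = -75 mm) and 6 mm above the worktop. Nothing lies above it. Axes as the lane.
- lane_slot (a point): Middle of the open slot over the lane behind the gate (lane x = 66 mm), 41.5 mm above the worktop. Lips cover both sides of the lane from x = 4 to 128 mm, 37.5 to 41.5 mm high (screw heads to 43.5), leaving a slot 52 mm wide in which the grip post travels: nothing goes in from above, and fingers that hold the post must stay over 45 mm above the worktop.
- lane_bay (a point): Point on the lane's floor at lane x = 100 mm. Walls 78 mm apart, white cheeks 64 mm apart from x = 86 mm on. The unyielding dark end stop has its face clamped somewhere between x = 120 and 156 mm, not measured, so the cartridge's centre at home lies at x = 80 to 116 mm. A red 10 mm plunger stands 5 mm out of the stop's face at mid width.
- flap_left (a joint): Opening angle of the orange flap at the lane's left (+y), rad. 0 shut across the gate, grows as it is pushed inward (+x) to 1.7; it cannot open outward. Hinged on a vertical pin at the lane's side (x = 0, y = +34.5 mm), 32 mm long, 8 to 31 mm above the worktop. A spring shuts it; the pair resists a cartridge with about 5 N. It shuts when the cartridge's tail is about 30 to 35 mm past the gate.
- flap_right (a joint): The same for the flap at the lane's right (-y, hinge at y = -34.5 mm); 0 shut, grows inward to 1.7 rad.
- plunger (a joint): How far the red plunger in the end stop is pressed, m: 0 free (5 mm out), 0.005 flush with the stop's face, meaning that the cartridge sits against the stop. Very light spring (under 0.5 N).
- timer: Grey-white lab timer, 64 x 64 x 20 mm, loose bystander. Origin: centre of underside.
- cuvette_box: White box with a blue lid, 71 x 106 x 40 mm, loose bystander. Origin: centre of underside.
- marker_0: White marker pen with a black cap, 16 x 132 x 18 mm (long along its y), loose bystander. Origin: centre of underside.
- note_pad: Yellow note pad, 76 x 76 x 12 mm, loose bystander. Origin: centre of underside.
Things that resemble listed ones, but are neither listed nor needed, are in the scene too. Leave any pink look-alike of the cartridge alone.

How it is judged:
By the outcome, as a careful person would: the job done as asked, in the order asked, and still so for the second after the job is handed in, with the robot touching nothing.
It also fails if it takes over 42 s, if anything falls off the work surface, if the arm or the gripper's body presses on something with over 40 N, if the wrist force passes 120 N, or if a joint passes its speed limit or range.

## Working session

There is one attempt and no reset: what is moved stays moved. The work goes in short steps, Python scripts to look and compute and a shell command to move; the robot and the scene stay as the last step left them, time stands still between calls to the robot, and variables do not carry over. Pictures are saved under pics/ and viewed, and the job is handed in when it is done.

```bash
mkdir -p pics
cat > h.py <<'E'
import numpy as np,cv2
from cell import env
def snap(c,n):
    im=env.read_camera(c); cv2.imwrite(f'pics/{n}.png',im[:,:,::-1]); return im
E
python3 - <<'E'
from h import *
np.set_printoptions(precision=3,suppress=True)
s=env.state();print(s['t'],s['eef_pos'],s['tcp_rot'],s['ft_force'],s['opening'])
snap('top','top0');snap('side','side0')
for th in ['cartridge','grip_post','lane','lane_apron','lane_slot','lane_bay']:
    for c in ['top','side']:
        for d in env.landmark_of(th,c): print(th,c,np.round(d['xyz'],1),round(d['confidence'],2))
print(env.camera_model('top'))
E
```

```text
0.0 [ 195.884 -593.23   193.749] [-3.14  -0.     0.319] [-0.683 -0.709  0.014] 1.0005894275447078
cartridge top [483.1 404.5   2.6] 0.75
cartridge top [504.4 -71.8   0.9] 0.74
cartridge side [477.2 408.1  -2.6] 0.87
cartridge side [508.5 -73.   -0.9] 0.57
grip_post top [480.2 404.6  54.6] 0.93
grip_post top [510.7 -72.3  61.6] 0.84
grip_post side [478.1 406.7  55.8] 0.6
grip_post side [511.  -73.7  61.7] 0.58
lane top [ 521.  -308.    -1.2] 0.64
lane side [ 517.3 -307.4    0.3] 0.94
lane side [469.4 119.9   5.2] 0.47
lane_apron top [ 516.3 -230.5    4.7] 0.65
lane_apron side [ 516.  -231.2    8.7] 0.82
lane_slot top [505.2 -74.6  -1.5] 0.7
lane_slot top [ 525.6 -374.2   41.9] 0.57
lane_slot side [ 526.  -374.7   42.2] 0.97
lane_bay top [ 527.7 -407.6    9.9] 0.78
lane_bay side [ 528.5 -401.     4.4] 0.72
{'fx': 348.7845667479341, 'fy': 348.7845667479341, 'cx': 250.11893299831968, 'cy': 198.4435400428034, 'view': array([[  -0.011,   -1.   ,    0.022,  -40.032],
       [  -0.991,    0.008,   -0.134,  598.356],
       [   0.134,   -0.023,   -0.991, 1018.537],
       [   0.   ,    0.   ,    0.   ,    1.   ]])}
```

View pics/top0.png

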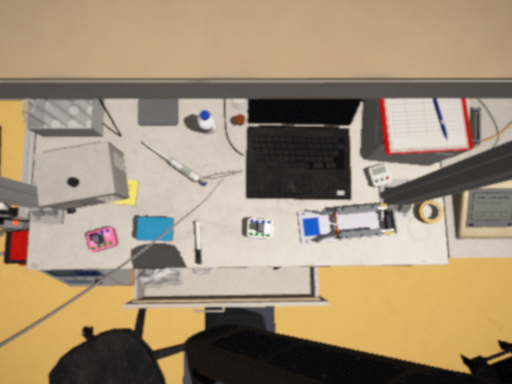

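View pics/side0.png

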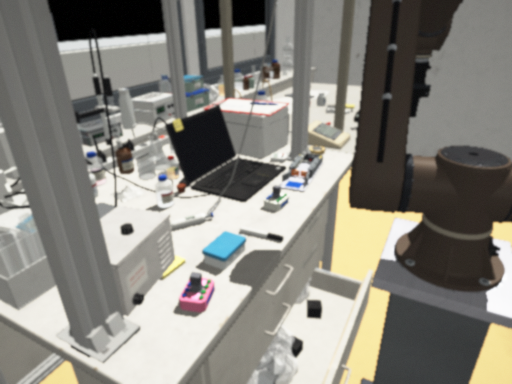

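Run:
```python
from h import *
t=cv2.imread('pics/top0.png')[140:270,220:460]; cv2.imwrite('pics/tz.png',cv2.resize(t,None,fx=3.3,fy=3.3,interpolation=cv2.INTER_CUBIC))
t=cv2.imread('pics/side0.png')[110:230,240:370]; cv2.imwrite('pics/sz.png',cv2.resize(t,None,fx=5,fy=5,interpolation=cv2.INTER_CUBIC))
m=env.camera_model('top');V=np.array(m['view'])
def px(p,m=m):
    c=np.array(m['view'])@np.r_[p,1];return np.round([m['fx']*c[0]/c[2]+m['cx'],m['fy']*c[1]/c[2]+m['cy']],0)
def back(u,v,z):
    d=V[:3,:3].T@np.array([(u-m['cx'])/m['fx'],(v-m['cy'])/m['fy'],1]);o=-V[:3,:3].T@V[:3,3];return o+d*(z-o[2])/d[2]
print(-V[:3,:3].T@V[:3,3])
for u,v in [(380,200),(390,212),(385,195),(422,200),(430,212)]: print(u,v,back(u,v,0).round(), back(u,v,200).round())
print(env.camera_model('side'))
```

```text
[ 456.53774281  -21.52324848 1090.02739772]
380 200 [ 595. -460.    0.] [ 570. -379.  200.]
390 212 [ 556. -489.    0.] [ 538. -403.  200.]
385 195 [ 611. -477.    0.] [ 583. -393.  200.]
422 200 [ 594. -595.    0.] [ 569. -489.  200.]
430 212 [ 555. -617.    0.] [ 537. -508.  200.]
{'fx': 363.041567255388, 'fy': 363.041567255388, 'cx': 251.99639240664067, 'cy': 191.00196041930204, 'view': array([[-8.80504963e-01, -4.73589548e-01, -2.05900695e-02,
         4.93022358e+02],
       [-1.92997030e-01,  3.97818739e-01, -8.96935001e-01,
         1.71013689e+02],
       [ 4.32970157e-01, -7.85781898e-01, -4.41682751e-01,
         9.23311566e+02],
       [ 0.00000000e+00,  0.00000000e+00,  0.00000000e+00,
         1.00000000e+00]])}
```

View pics/tz.png

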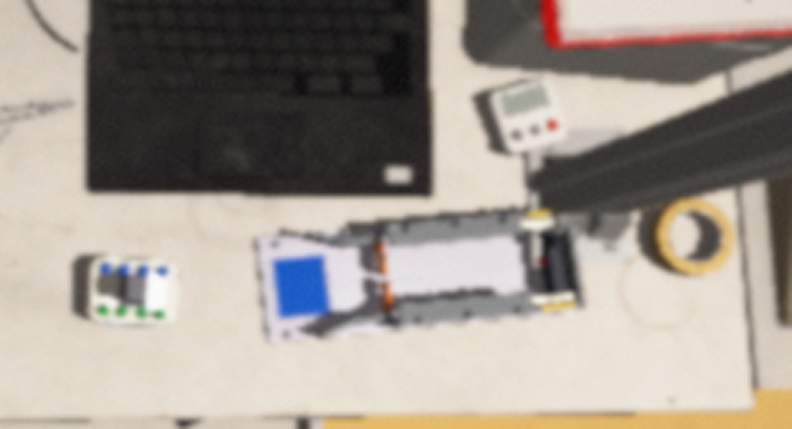

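View pics/sz.png

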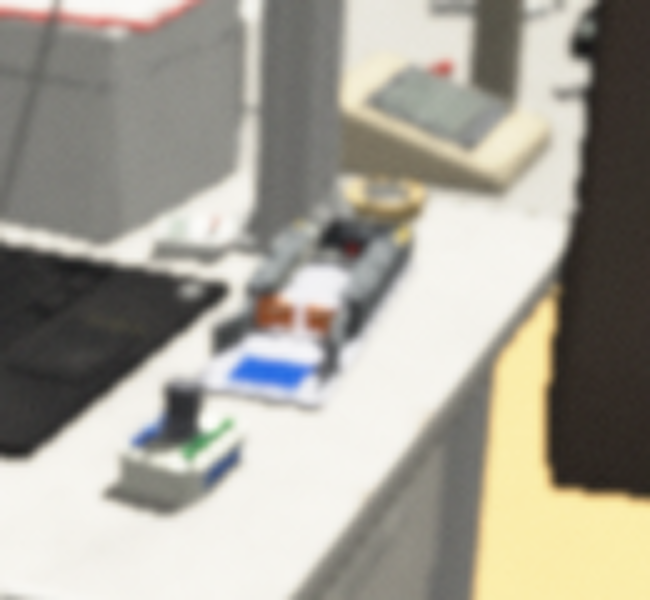

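Run:
```python
from h import *
for n,(a,b,c,d) in {'top0':(140,250,370,500),'side0':(60,200,270,360)}.items():
    t=cv2.imread(f'pics/{n}.png')[a:b,c:d]; t=cv2.resize(t,None,fx=4,fy=4,interpolation=cv2.INTER_CUBIC);cv2.imwrite(f'pics/{n}_p.png',t)
```

```text
(no output)
```

View pics/top0_p.png

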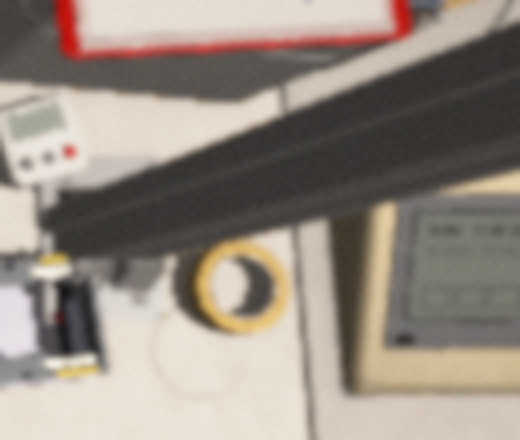

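View pics/side0_p.png

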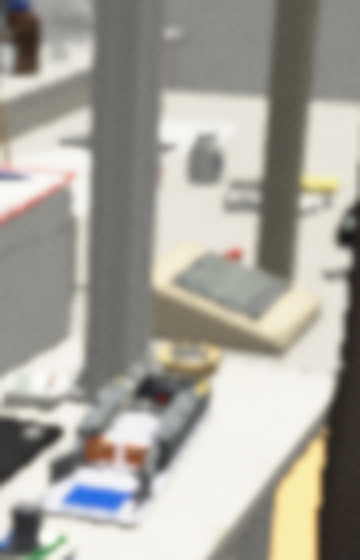

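Run:
```python
from h import *
M={c:env.camera_model(c) for c in('top','side')}
def ray(c,u,v):
    m=M[c];V=np.array(m['view']);return -V[:3,:3].T@V[:3,3],V[:3,:3].T@np.array([(u-m['cx'])/m['fx'],(v-m['cy'])/m['fy'],1])
def inter(a,b):
    A=[];r=[]
    for o,d in (a,b):
        n=np.array([-d[1],d[0]]);A.append(n);r.append(n@o[:2])
    return np.linalg.solve(A,r)
R=ray
print('right sil',inter(R('top',470,187.5),R('side',308,140)),inter(R('top',440,193.5),R('side',310,62)))
print('left sil',inter(R('top',440,167),R('side',291,160)))
for u,v in((382.5,189),(384,203)):
  o,d=R('top',u,v);print(o+d*(0-o[2])/d[2])
o,d=R('side',291,160);print(o+d*(0-o[2])/d[2])
for n in('timer','note_pad'):
  for c in ('top','side'): print(n,c,[(np.round(x['xyz']),round(x['confidence'],2)) for x in env.landmark_of(n,c)])
```

```text
right sil [ 596.29615756 -601.19162489] [ 593.76306844 -571.8577564 ]
left sil [ 710.70851843 -687.50885775]
[ 630.34219058 -469.83812048    0.        ]
[ 585.30341943 -471.83353032    0.        ]
[ 619.33518356 -463.32414122    0.        ]
timer top [(array([ 678., -452.,    3.]), 0.95), (array([512., -70.,  63.]), 0.71)]
timer side []
note_pad top []
note_pad side [(array([627., 346.,   4.]), 0.55)]
```

```bash
python3 -m pendant '[0.115,-0.0992,0,0,-1,0.115,-0.0992,0,0,-1,0.115,-0.0992,0,0,-1,0.115,-0.0992,0,0,-1,0.115,-0.0992,0,0,-1,0.115,-0.0992,0,0,-1,0.115,-0.0992,0,0,-1,0.115,-0.0992,0,0,-1,0.115,-0.0992,0,0,-1,0.115,-0.0992,0,0,-1]'
python3 - <<'E'
from h import *
np.set_printoptions(precision=3,suppress=True)
print(env.state());print(env.camera_model('wrist'))
snap('wrist','w1')
for th in ['cartridge','grip_post']:
    for d in env.landmark_of(th,'wrist'): print(th,np.round(d['xyz'],1),round(d['confidence'],2))
E
```

```text
t: 2.15
eef_pos: [509.2, -70.7, 194.6]
tcp_rot: [3.141, -0.001, 0.319]
ft_force: [0.4, -1.3, 0.4]
opening: 1.001
{'t': 2.15, 'joints': array([-0.266,  0.333,  1.827, -0.   ,  0.98 ,  0.986]), 'qvel': array([ 0.947,  0.24 , -0.378,  0.001,  0.133,  0.946]), 'tau': array([ -5.84 , -52.129, -20.66 ,   0.146,  -0.112,  -1.538]), 'eef_pos': array([509.243, -70.664, 194.59 ]), 'tcp_rot': array([ 3.141, -0.001,  0.319]), 'ft_force': array([ 0.351, -1.332,  0.357]), 'moment': array([-0.029, -0.025,  0.014]), 'opening': 1.0007263038784728}
{'fx': 337.4283838824253, 'fy': 337.4283838824253, 'cx': 255.48514979843716, 'cy': 188.48825572962153, 'tool_from_camera': array([[  -0.   ,   -0.967,   -0.254,   73.725],
       [   1.   ,   -0.   ,    0.   ,    0.632],
       [  -0.   ,   -0.254,    0.967, -190.826],
       [   0.   ,    0.   ,    0.   ,    1.   ]])}
cartridge [508.5 -72.9   0.1] 0.84
grip_post [508.6 -71.8  60.7] 0.62
```

View pics/w1.png

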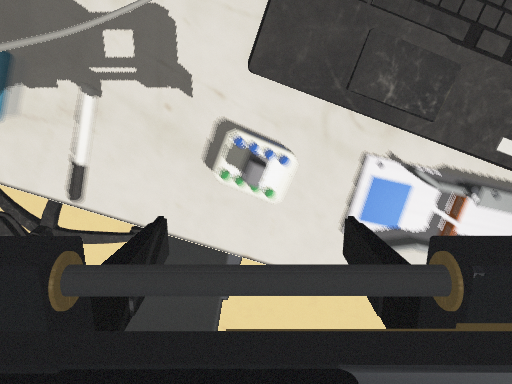

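```bash
cat >> h.py <<'E'
from scipy.spatial.transform import Rotation as Ro
def wproj(P,s):
    m=env.camera_model('wrist');T=np.array(m['tool_from_camera'])
    R=Ro.from_euler('xyz',s['tcp_rot']).as_matrix()
    pt=(np.atleast_2d(P)-s['eef_pos'])@R
    pc=(pt-T[:3,3])@T[:3,:3]
    return np.c_[m['fx']*pc[:,0]/pc[:,2]+m['cx'],m['fy']*pc[:,1]/pc[:,2]+m['cy']]
def wback(uv,z,s):
    m=env.camera_model('wrist');T=np.array(m['tool_from_camera'])
    R=Ro.from_euler('xyz',s['tcp_rot']).as_matrix()
    uv=np.atleast_2d(uv).astype(float)
    d=np.c_[(uv[:,0]-m['cx'])/m['fx'],(uv[:,1]-m['cy'])/m['fy'],np.ones(len(uv))]@T[:3,:3].T@R.T
    o=R@T[:3,3]+s['eef_pos']
    return o+d*((z-o[2])/d[:,2:3])
E
python3 - <<'E'
from h import *
np.set_printoptions(precision=3,suppress=True)
s=env.state();print(s['eef_pos'],s['tcp_rot'],s['qvel'])
im=snap('wrist','w2')
h=cv2.cvtColor(im,cv2.COLOR_RGB2HSV)
def cent(lo,hi):
    m=cv2.inRange(h,lo,hi); m[:120]=0;m[205:]=0;m[:,:200]=0;m[:,310:]=0
    n,l,st,c=cv2.connectedComponentsWithStats(m)
    return [tuple(c[i].round(1))+(st[i,4],) for i in range(1,n) if st[i,4]>15]
for nm,lo,hi in (('b',(105,120,60),(130,255,255)),('g',(50,120,50),(85,255,255))):
    c=cent(lo,hi);print(nm,c)
    P=wback([x[:2] for x in c],33,s)[:,:2];print(P, P.mean(0)); v=P[np.argmax(P[:,1])]-P[np.argmin(P[:,1])];print(np.degrees(np.arctan2(v[1],v[0])))
t=cv2.resize(im[100:220,190:320,::-1],None,fx=5,fy=5,interpolation=cv2.INTER_CUBIC);cv2.imwrite('pics/w2z.png',t)
print([ (np.round(d['xyz'],1),d['confidence']) for t in('lane','lane_apron') for d in env.landmark_of(t,'wrist')])
E
```

```text
[509.144 -70.268 194.194] [ 3.142 -0.     0.323] [-0.065 -0.012  0.023 -0.008 -0.001 -0.03 ]
b [(np.float64(241.8), np.float64(144.2), np.int32(74)), (np.float64(280.3), np.float64(147.5), np.int32(18)), (np.float64(256.9), np.float64(150.4), np.int32(77)), (np.float64(272.4), np.float64(157.0), np.int32(77)), (np.float64(287.1), np.float64(163.0), np.int32(71))]
[[532.495 -48.252]
 [541.989 -87.474]
 [531.339 -65.249]
 [529.906 -82.945]
 [528.794 -99.8  ]] [532.905 -76.744]
85.89398315099363
g [(np.float64(228.2), np.float64(177.5), np.int32(67)), (np.float64(242.2), np.float64(183.6), np.int32(55)), (np.float64(257.4), np.float64(191.7), np.int32(32)), (np.float64(272.4), np.float64(195.5), np.int32(66))]
[[494.014 -45.413]
 [492.374 -61.679]
 [489.008 -80.043]
 [490.122 -96.831]] [491.38  -70.992]
85.67118908583635
[(array([ 517. , -299.2,    3.7]), 0.68), (array([ 516.4, -228.9,    1.9]), 0.21), (array([ 515.2, -226.5,    4.4]), 0.71)]
```

View pics/w2z.png

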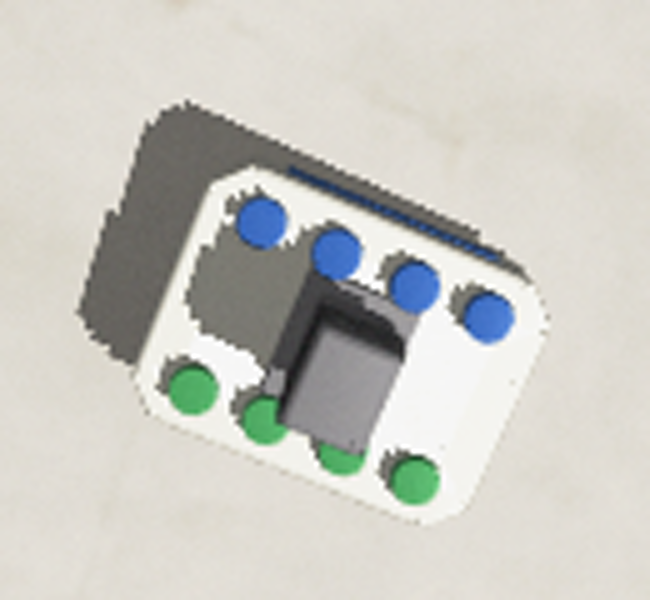

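```bash
python3 -m pendant '[0.0035,0.007,0,0,-1, 0,0,0.083,0.042,-1, 0,0,0.083,0.042,-1, 0,0,0.083,0.042,-1, 0,0,0,0,-1, 0,0,0,0,-1]'
python3 - <<'E'
from h import *
np.set_printoptions(precision=3,suppress=True)
s=env.state();print(s['eef_pos'],s['tcp_rot'])
im=snap('wrist','w3')
c=np.array([511.3,-72.5,0]);x=np.array([-.0735,-.9973,0]);y=np.array([.9973,-.0735,0])
im=im[:,:,::-1].copy()
for z,a,b in((68,9,11),(28,40,30)):
    P=[c+[0,0,z]+i*a*x+j*b*y for i,j in((1,1),(1,-1),(-1,-1),(-1,1))]
    cv2.polylines(im,[np.int32(wproj(P,s))],True,(0,0,255),1)
cv2.imwrite('pics/w3o.png',im)
E
```

```text
t: 3.2
eef_pos: [511.0, -75.5, 95.8]
tcp_rot: [3.141, -0.001, -0.075]
ft_force: [-0.3, 0.2, 0.5]
opening: 1.0
[511.045 -75.518  95.761] [ 3.141 -0.001 -0.075]
```

View pics/w3o.png

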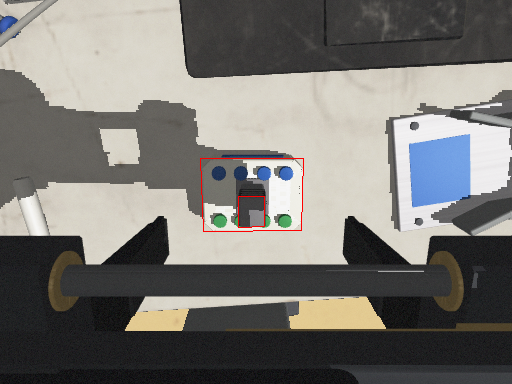

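```bash
python3 -m pendant '[0,-0.0075,0.065,0,-1, 0,0,0.064,0,-1, 0,0,0,0,-1, 0,0,0,0,1, 0,0,0,0,1, 0,0,0,0,1, 0,0,0,0,1, 0,0,0,0,1, 0,0,0,0,1]'
```

```text
t: 4.38
eef_pos: [510.8, -71.8, 43.1]
tcp_rot: [3.142, 0.0, -0.077]
ft_force: [0.4, 1.1, -0.1]
opening: 0.427
```

```bash
python3 -m pendant '[0,0,0,0,1, 0,0,0,0,1, 0,0,0,0,1, 0,0,0,0,1, 0,0,0,0,1]'
```

```text
t: 5.0
eef_pos: [510.8, -71.8, 43.1]
tcp_rot: [3.141, -0.0, -0.077]
ft_force: [-0.0, -0.1, -1.2]
opening: 0.186
```

```bash
python3 -m pendant '[0,0,-0.1,0,1, 0,0,-0.1,0,1, 0.0125,0.106,0,0,1, 0.0125,0.106,0,0,1, 0.0125,0.106,0,0,1, 0,0,0,-0.047,1, 0,0,0,0,1, 0,0,0,0,1,0,0,0,0,1]'
python3 - <<'E'
from h import *
np.set_printoptions(precision=3,suppress=True)
s=env.state();print(s['eef_pos'],s['tcp_rot'],s['ft_force'])
im=snap('wrist','w4')
o=np.array([521,-307,0]);a=-1.50;x=np.array([np.cos(a),np.sin(a),0]);y=np.array([-x[1],x[0],0])
L=lambda X,Y,Z:o+X*x+Y*y+np.array([0,0,Z])
im=im[:,:,::-1].copy()
def pl(P,c=(0,0,255)): cv2.polylines(im,[np.int32(wproj(P,s)*1)],False,c,1)
pl([L(178,50,6),L(-112,50,6),L(-112,-50,6),L(178,-50,6)])
for q in(1,-1): pl([L(4,q*26,41.5),L(128,q*26,41.5)],(0,200,0))
pl([L(0,34,31),L(0,-34,31)],(255,0,0))
cv2.imwrite('pics/w4o.png',cv2.resize(im,(800,600)))
E
```

```text
t: 6.12
eef_pos: [516.0, -199.2, 123.2]
tcp_rot: [3.142, 0.0, 0.07]
ft_force: [0.1, 1.1, -2.4]
opening: 0.184
[ 516.004 -199.246  123.153] [3.142 0.    0.07 ] [ 0.065  1.126 -2.351]
```

View pics/w4o.png

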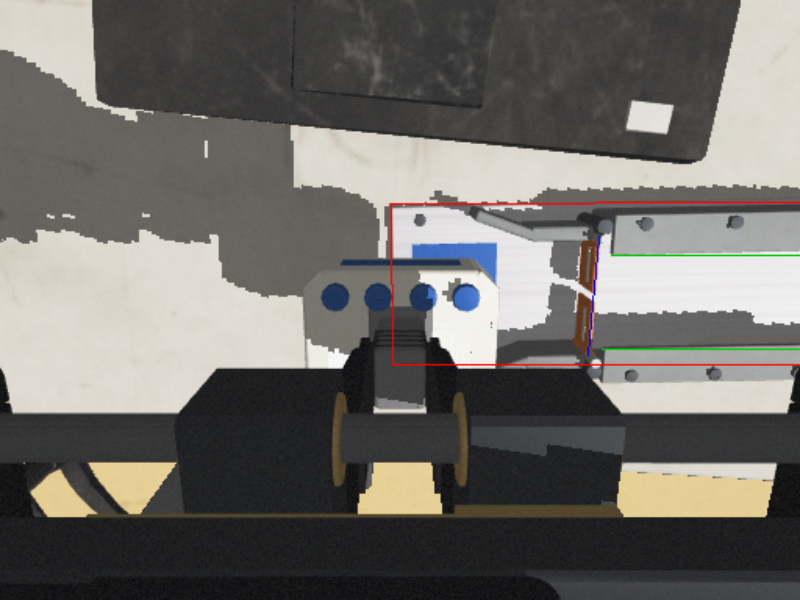

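Run:
```python
from h import *
s=env.state()
im=cv2.imread('pics/w4.png')[115:255,240:512]
k=2.9
im=cv2.resize(im,None,fx=k,fy=k,interpolation=cv2.INTER_CUBIC)
o=np.array([521,-307,0]);a=-1.50;x=np.array([np.cos(a),np.sin(a),0]);y=np.array([-x[1],x[0],0])
L=lambda X,Y,Z:o+X*x+Y*y+np.array([0,0,Z])
def pl(P,c=(0,0,255)): cv2.polylines(im,[np.int32((wproj(P,s)-[240,115])*k+k/2)],False,c,1)
pl([L(128,50,6),L(-112,50,6),L(-112,-50,6)])
for q in(1,-1): pl([L(128,q*26,41.5),L(4,q*26,41.5),L(4,q*39,41.5)],(0,200,0)); 
pl([L(0,34,31),L(0,-34,31)],(255,0,0))
cv2.imwrite('pics/w4z.png',im)
```

```text
(no output)
```

View pics/w4z.png

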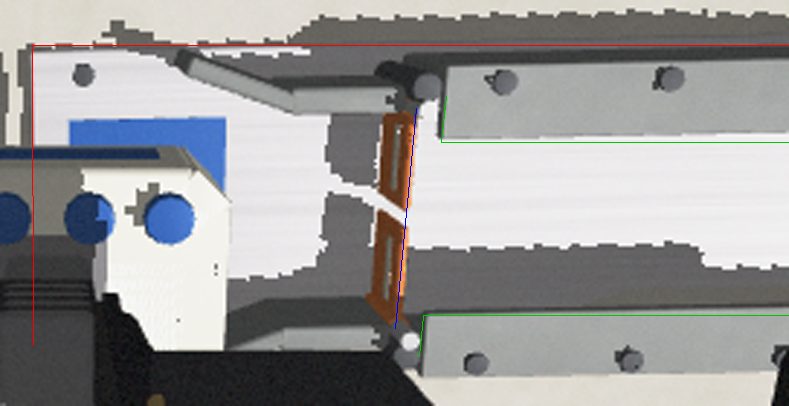

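Run:
```python
from h import *
np.set_printoptions(precision=2,suppress=True)
s=env.state()
im=cv2.imread('pics/w4.png')
h=cv2.cvtColor(im,cv2.COLOR_BGR2HSV)
m=cv2.inRange(h,(105,120,40),(130,255,255));m[:178]=0;m[205:]=0
n,l,st,c=cv2.connectedComponentsWithStats(m)
R=Ro.from_euler('xyz',s['tcp_rot']).as_matrix()
for i in range(1,n):
    if st[i,4]>60:
        # circle outline center
        print(c[i],st[i], ((wback(c[i],s['eef_pos'][2]-10,s)-s['eef_pos'])@R)[0])
im=cv2.imread('pics/w2.png');
```

```text
[214.14 189.73] [206 181  17  18 228] [ 20.37 -25.38  10.  ]
[241.39 189.92] [233 182  17  17 231] [20.24 -8.6  10.  ]
[270.42 189.98] [262 182  17  17 231] [20.2   9.28 10.  ]
[297.83 189.98] [290 182  17  17 233] [20.2  26.17 10.  ]
```

```bash
python3 -m pendant '[-0.0093,0.075,0,0,1, 0,0,0,-0.0054,1, 0,0,0.09,0,1, 0,0,0.09,0,1, 0,0,0,0,1, 0,0,0,0,1]'
python3 - <<'E'
from h import *
np.set_printoptions(precision=3,suppress=True)
s=env.state();print(s['eef_pos'],s['tcp_rot'],s['ft_force'])
snap('wrist','w5')
im=cv2.imread('pics/w5.png')
o=np.array([521.85,-307,0]);a=-1.484;x=np.array([np.cos(a),np.sin(a),0]);y=np.array([-x[1],x[0],0])
d=s['eef_pos']-o;print('lane',d@x,d@y)
L=lambda X,Y,Z:o+X*x+Y*y+np.array([0,0,Z])
k=1.56
im=cv2.resize(im,None,fx=k,fy=k,interpolation=cv2.INTER_CUBIC)
def pl(P,c=(0,0,255)): cv2.polylines(im,[np.int32((wproj(P,s))*k+k/2)],False,c,1)
pl([L(128,50,6),L(-112,50,6),L(-112,-50,6)])
for q in(1,-1): pl([L(128,q*26,41.5),L(4,q*26,41.5),L(4,q*39,41.5)],(0,200,0)); 
pl([L(0,34,31),L(0,-34,31)],(255,0,0))
cv2.imwrite('pics/w5o.png',im)
E
```

```text
t: 6.92
eef_pos: [514.8, -229.8, 52.1]
tcp_rot: [3.141, -0.001, 0.088]
ft_force: [0.5, -0.5, -1.9]
opening: 0.183
[ 514.836 -229.76    52.127] [ 3.141 -0.001  0.088] [ 0.532 -0.524 -1.853]
lane -77.55721555460545 -0.2921032756972802
```

View pics/w5o.png

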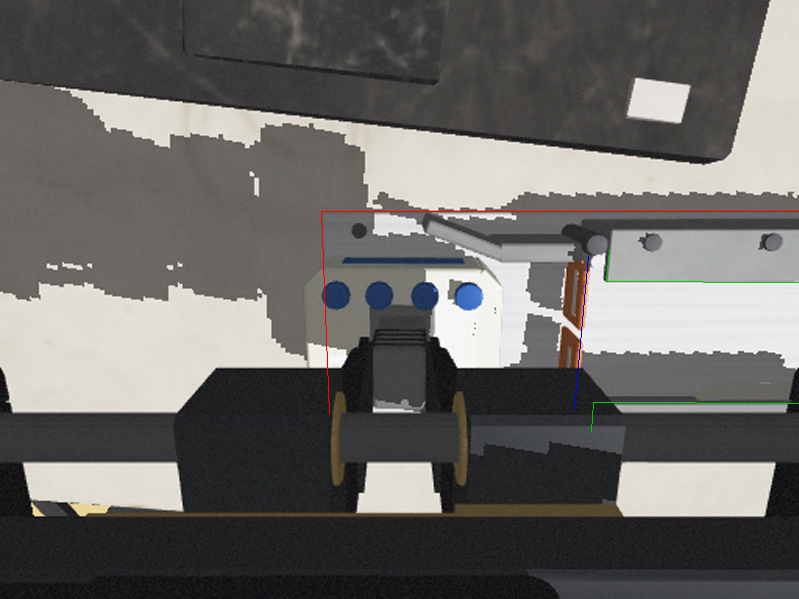

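```bash
python3 -m pendant '[-0.0012,0,0.005,0,1, 0,0,0.0022,0,1, 0,0,0,0,1]'
```

```text
t: 7.35
eef_pos: [514.0, -230.0, 48.5]
tcp_rot: [3.141, -0.0, 0.088]
ft_force: [0.3, 0.1, -2.2]
opening: 0.185
```

```bash
python3 -m pendant '[0,0,0.002,0,1, 0,0,0,0,1, 0,0,0,0,1]'; python3 -m pendant '[0,0,0.001,0,1, 0,0,0,0,1]'
```

```text
t: 7.72
eef_pos: [513.9, -230.0, 47.4]
tcp_rot: [3.142, 0.0, 0.088]
ft_force: [-0.5, 0.1, -2.1]
opening: 0.187
t: 7.98
eef_pos: [513.9, -230.0, 47.1]
tcp_rot: [3.141, -0.0, 0.088]
ft_force: [-0.1, -0.0, -0.5]
opening: 0.185
```

```bash
python3 -m pendant '[0,0.015,0,0,1,0,0.015,0,0,1,0,0.015,0,0,1,0,0.015,0,0,1,0,0.015,0,0,1]';python3 -m pendant '[0,0.015,0,0,1,0,0.015,0,0,1,0,0,0,0,1]'
```

```text
t: 8.6
eef_pos: [516.5, -260.3, 47.1]
tcp_rot: [3.142, -0.0, 0.087]
ft_force: [-0.6, 0.4, -0.9]
opening: 0.191
t: 8.98
eef_pos: [517.5, -272.2, 46.9]
tcp_rot: [3.142, 0.0, 0.087]
ft_force: [-1.2, 0.4, -0.6]
opening: 0.184
```

```bash
python3 -m pendant '[0,0.015,0,0,1,0,0.015,0,0,1,0,0.015,0,0,1]';python3 -m pendant '[0,0.015,0,0,1,0,0.015,0,0,1,0,0.015,0,0,1]';python3 - <<'E'
from h import *
snap('wrist','w6')
E
```

```text
t: 9.35
eef_pos: [519.2, -290.0, 47.0]
tcp_rot: [3.142, 0.0, 0.088]
ft_force: [0.0, 2.1, -1.9]
opening: 0.188
t: 9.72
eef_pos: [520.9, -308.3, 47.2]
tcp_rot: [3.141, -0.0, 0.088]
ft_force: [-0.9, 0.5, -2.1]
opening: 0.187
```

View pics/w6.png

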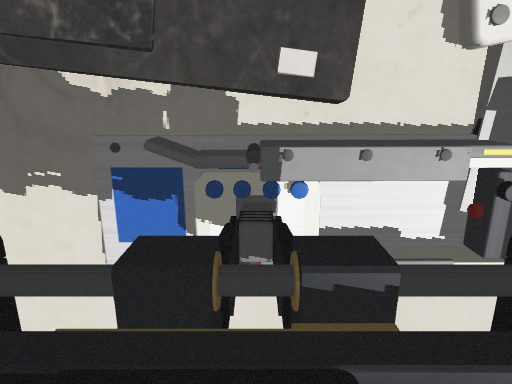

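```bash
python3 - <<'E'
from h import *
o=np.array([521.85,-307,0]);a=-1.484;x=np.array([np.cos(a),np.sin(a),0]);y=np.array([-x[1],x[0],0])
s=env.state();s['eef_pos']
for u in (467,470,476):
  for z in (18,24): d=wback((u,211),z,s)[0]-o;print(u,z,d@x,d@y)
im=cv2.imread('pics/w6.png')[130:270,380:512];cv2.imwrite('pics/w6z.png',cv2.resize(im,None,fx=4,fy=4,interpolation=cv2.INTER_CUBIC))
E
python3 -m pendant '[0,0.015,0,0,1,0,0.015,0,0,1,0,0.015,0,0,1]';python3 -m pendant '[0,0.015,0,0,1,0,0.01,0,0,1,0,0.01,0,0,1]'
```

```text
467 18 147.2446227458591 -0.8606303161216812
467 24 143.27728536711126 1.1443752483831566
470 18 149.3056232169183 -0.8606981199972441
470 24 145.28208040463215 1.1443092935834251
476 18 153.42775783657254 -0.8608337321461672
476 24 149.29180051169698 1.1441773797061139
t: 10.15
eef_pos: [522.3, -326.0, 47.1]
tcp_rot: [3.141, -0.0, 0.088]
ft_force: [-0.9, 0.5, -1.6]
opening: 0.185
t: 10.52
eef_pos: [523.5, -339.8, 47.0]
tcp_rot: [-3.142, 0.0, 0.088]
ft_force: [-0.3, 0.4, -2.0]
opening: 0.187
```

View pics/w6z.png

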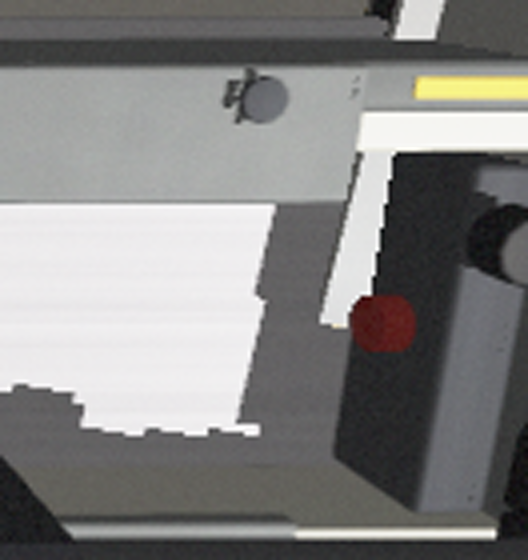

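```bash
python3 - <<'E'
from h import *
o=np.array([521.85,-307,0]);a=-1.484;x=np.array([np.cos(a),np.sin(a),0])
s=env.state();s['eef_pos']=np.array([520.9,-308.3,47.2]);s['tcp_rot']=[3.1416,0,.088]
for uv in ((464,244),(467,225)):
  for z in (6,10): print(uv,z,(wback(uv,z,s)[0]-o)@x)
E
python3 -m pendant '[0,0.008,0,0,1,0,0.008,0,0,1,0,0.008,0,0,1,0,0.008,0,0,1]';python3 -m pendant '[0,0.008,0,0,1,0,0.008,0,0,1,0,0.008,0,0,1]';python3 -m pendant '[0,0.01,0,0,1,0,0.01,0,0,1,0,0.01,0,0,1,0,0.01,0,0,1]'
```

```text
(464, 244) 6 156.3156748022045
(464, 244) 10 153.64176671097817
(467, 225) 6 156.14072817511496
(467, 225) 10 153.4698360444338
t: 11.02
eef_pos: [524.7, -352.5, 47.1]
tcp_rot: [3.141, -0.0, 0.088]
ft_force: [-0.7, 0.4, -1.8]
opening: 0.187
t: 11.4
eef_pos: [525.5, -362.1, 47.1]
tcp_rot: [3.142, 0.0, 0.088]
ft_force: [-0.9, 0.7, -1.8]
opening: 0.184
t: 11.9
eef_pos: [526.9, -378.2, 47.1]
tcp_rot: [3.141, -0.0, 0.088]
ft_force: [0.3, 0.5, -2.0]
opening: 0.187
```

```bash
python3 -m pendant '[0,0.0075,0,0,1,0,0.0075,0,0,1,0,0.0075,0,0,1,0,0,0,0,1]';python3 -m pendant '[0,0.0075,0,0,1,0,0.0075,0,0,1,0,0.0075,0,0,1,0,0,0,0,1]'
python3 - <<'E'
from h import *
snap('wrist','w7');snap('top','top7')
im=cv2.imread('pics/top7.png')[140:270,300:460]; cv2.imwrite('pics/top7z.png',cv2.resize(im,None,fx=4.5,fy=4.5,interpolation=cv2.INTER_CUBIC))
E
```

```text
t: 12.4
eef_pos: [527.7, -387.0, 47.1]
tcp_rot: [3.141, -0.0, 0.087]
ft_force: [0.2, -1.3, -2.0]
opening: 0.187
t: 12.9
eef_pos: [528.4, -396.0, 47.0]
tcp_rot: [3.141, -0.0, 0.087]
ft_force: [0.1, -0.3, -1.7]
opening: 0.182
```

View pics/w7.png

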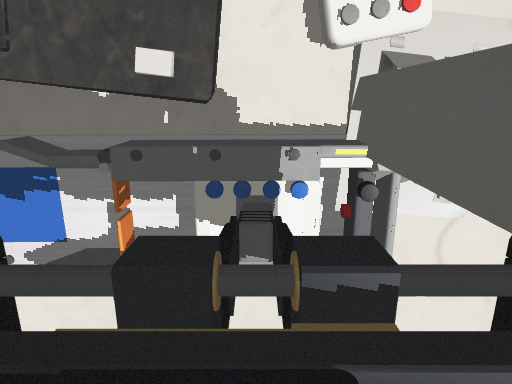

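View pics/top7z.png

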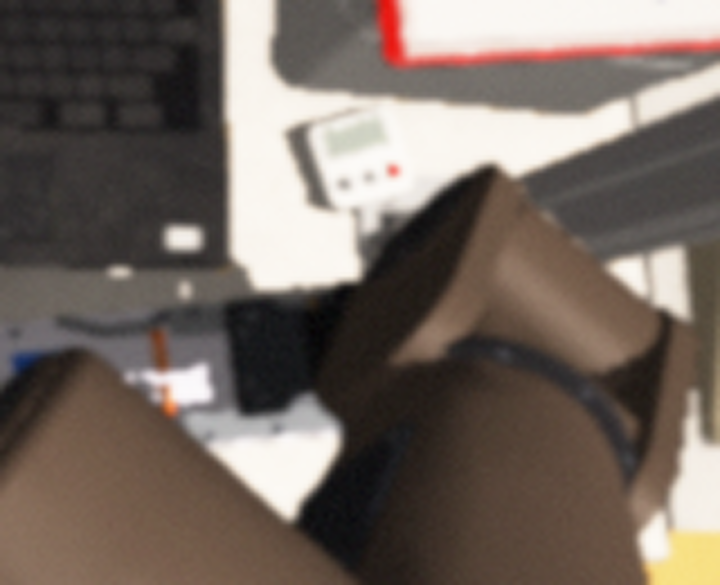

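Run:
```python
from h import *
snap('side','side7')
im=cv2.imread('pics/side7.png')[20:240,220:420]; cv2.imwrite('pics/side7z.png',cv2.resize(im,None,fx=2.7,fy=2.7,interpolation=cv2.INTER_CUBIC))
m=env.camera_model('top');V=np.array(m['view'])
def back(u,v,z):
    d=V[:3,:3].T@np.array([(u-m['cx'])/m['fx'],(v-m['cy'])/m['fy'],1]);o=-V[:3,:3].T@V[:3,3];return (o+d*(z-o[2])/d[2]).round()
for z in (200,300,400,500,600): print([back(u,v,z) for u,v in((409,178),(453,213))])
```

```text
[array([ 627., -459.,  200.]), array([ 534., -568.,  200.])]
[array([ 608., -410.,  300.]), array([ 525., -507.,  300.])]
[array([ 589., -361.,  400.]), array([ 517., -445.,  400.])]
[array([ 570., -312.,  500.]), array([ 508., -384.,  500.])]
[array([ 550., -263.,  600.]), array([ 499., -322.,  600.])]
```

View pics/side7z.png

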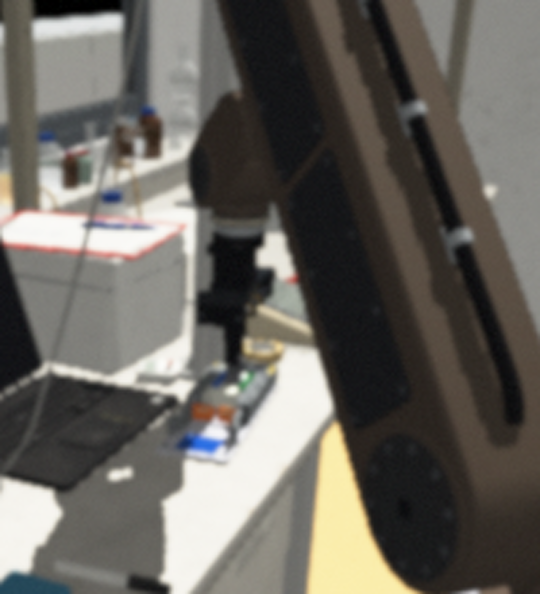

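```bash
python3 -m pendant '[0,0.005,0,0,1,0,0.005,0,0,1,0,0.005,0,0,1,0,0.005,0,0,1]';python3 -m pendant '[0,0.0025,0,0,1,0,0.0025,0,0,1,0,0,0,0,1]';python3 -m pendant '[0,0.0025,0,0,1,0,0.0025,0,0,1,0,0,0,0,1]'
```

```text
t: 13.55
eef_pos: [529.1, -403.9, 47.0]
tcp_rot: [3.142, 0.0, 0.088]
ft_force: [0.8, -0.4, -1.9]
opening: 0.188
t: 13.92
eef_pos: [529.3, -405.8, 47.1]
tcp_rot: [3.142, 0.0, 0.088]
ft_force: [-0.3, -0.9, -2.1]
opening: 0.186
t: 14.3
eef_pos: [529.5, -407.7, 47.1]
tcp_rot: [3.141, -0.0, 0.088]
ft_force: [0.8, -0.1, -2.2]
opening: 0.184
```

Run:
```python
from h import *
print(env.state()['tau'].round(1))
snap('wrist','w8')
im=cv2.imread('pics/w8.png')[140:270,200:430]; cv2.imwrite('pics/w8z.png',cv2.resize(im,None,fx=3.4,fy=3.4,interpolation=cv2.INTER_CUBIC))
```

```text
[ -0.  -71.6 -21.8   0.1  -0.   -0. ]
```

View pics/w8z.png

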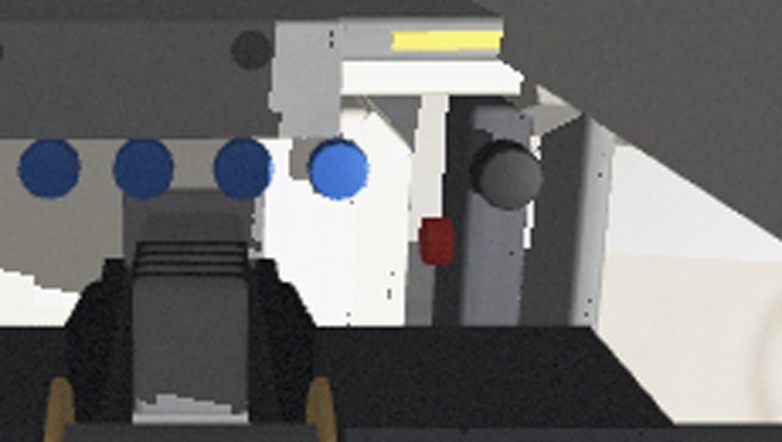

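```bash
for i in 1; do python3 -m pendant '[0,0.0025,0,0,1,0,0.0025,0,0,1]';python3 -m pendant '[0,0.0025,0,0,1,0,0.0025,0,0,1]';python3 -m pendant '[0,0.002,0,0,1,0,0,0,0,1]';python3 -m pendant '[0,0.002,0,0,1,0,0,0,0,1]'; done
```

```text
t: 14.6
eef_pos: [529.7, -409.8, 47.1]
tcp_rot: [3.141, 0.0, 0.088]
ft_force: [-0.1, -0.3, -1.8]
opening: 0.187
t: 14.85
eef_pos: [529.9, -411.8, 47.1]
tcp_rot: [3.141, -0.0, 0.088]
ft_force: [-0.4, 0.8, -1.1]
opening: 0.184
t: 15.1
eef_pos: [529.9, -412.5, 47.1]
tcp_rot: [3.142, 0.0, 0.088]
ft_force: [-0.1, 0.3, -1.7]
opening: 0.186
t: 15.35
eef_pos: [530.0, -413.3, 47.1]
tcp_rot: [3.142, 0.0, 0.088]
ft_force: [-0.5, 0.9, -1.6]
opening: 0.189
```

```bash
python3 -m pendant '[0,0.0013,0,0,1,0,0,0,0,1]';python3 -m pendant '[0,0.0013,0,0,1,0,0,0,0,1]';python3 -m pendant '[0,0.0013,0,0,1,0,0,0,0,1]';python3 -m pendant '[0,0.0013,0,0,1,0,0,0,0,1]'
 python3 - <<'E'
from h import *
snap('wrist','w9')
im=cv2.imread('pics/w9.png')[140:270,200:430]; cv2.imwrite('pics/w9z.png',cv2.resize(im,None,fx=3.4,fy=3.4,interpolation=cv2.INTER_CUBIC))
E
```

```text
t: 15.6
eef_pos: [530.1, -413.8, 47.1]
tcp_rot: [3.141, -0.0, 0.088]
ft_force: [-0.0, 0.2, -2.5]
opening: 0.181
t: 15.85
eef_pos: [530.1, -414.4, 47.1]
tcp_rot: [3.141, -0.0, 0.088]
ft_force: [0.6, 0.7, -2.1]
opening: 0.186
t: 16.1
eef_pos: [530.2, -414.9, 47.1]
tcp_rot: [3.141, -0.0, 0.088]
ft_force: [-0.1, -1.1, -2.0]
opening: 0.187
t: 16.35
eef_pos: [530.2, -415.4, 47.1]
tcp_rot: [3.142, -0.0, 0.088]
ft_force: [0.2, -0.7, -1.7]
opening: 0.187
```

View pics/w9z.png

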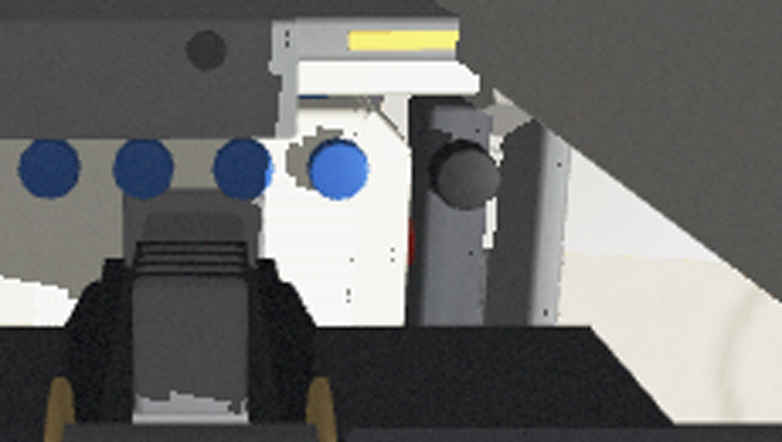

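```bash
python3 -m pendant '[0,0.0013,0,0,1,0,0,0,0,1]';python3 -m pendant '[0,0.0013,0,0,1,0,0,0,0,1]';python3 -m pendant '[0,0.0013,0,0,1,0,0,0,0,1]'
```

```text
t: 16.65
eef_pos: [530.2, -415.9, 47.1]
tcp_rot: [3.142, -0.0, 0.088]
ft_force: [0.1, 0.2, -1.9]
opening: 0.185
t: 16.9
eef_pos: [530.3, -416.4, 47.1]
tcp_rot: [3.142, -0.0, 0.088]
ft_force: [-0.1, 1.0, -1.9]
opening: 0.184
t: 17.15
eef_pos: [530.3, -416.9, 47.1]
tcp_rot: [3.141, -0.0, 0.088]
ft_force: [-0.8, 0.6, -0.9]
opening: 0.186
```

```bash
python3 -m pendant '[0,0.0013,0,0,1,0,0,0,0,1]';python3 -m pendant '[0,0.0013,0,0,1,0,0,0,0,1]';python3 -m pendant '[0,0.0013,0,0,1,0,0,0,0,1]'
```

```text
t: 17.4
eef_pos: [530.3, -417.5, 47.1]
tcp_rot: [3.142, -0.0, 0.088]
ft_force: [0.2, 0.8, -3.0]
opening: 0.184
t: 17.65
eef_pos: [530.4, -418.0, 47.1]
tcp_rot: [3.142, -0.0, 0.088]
ft_force: [-0.3, 1.1, -1.4]
opening: 0.182
t: 17.9
eef_pos: [530.4, -418.3, 47.0]
tcp_rot: [-3.141, 0.0, 0.088]
ft_force: [0.1, 2.0, -1.0]
opening: 0.185
```

```bash
python3 -m pendant '[0,0.0008,0,0,1,0,0,0,0,1]';python3 -m pendant '[0,0.0008,0,0,1,0,0,0,0,1]'
```

```text
t: 18.15
eef_pos: [530.4, -418.5, 47.1]
tcp_rot: [-3.141, 0.0, 0.088]
ft_force: [-1.3, 4.1, 0.5]
opening: 0.186
t: 18.4
eef_pos: [530.5, -418.6, 47.1]
tcp_rot: [-3.141, 0.0, 0.088]
ft_force: [-0.1, 5.7, 0.4]
opening: 0.188
```

```bash
python3 -m pendant '[0,0.0008,0,0,1,0,0,0,0,1]';python3 -m pendant '[0,0.0008,0,0,1,0,0,0,0,1,0,0,0,0,1]'
 python3 - <<'E'
from h import *
snap('wrist','w10')
im=cv2.imread('pics/w10.png')[140:270,200:430]; cv2.imwrite('pics/w10z.png',cv2.resize(im,None,fx=3.4,fy=3.4,interpolation=cv2.INTER_CUBIC))
E
```

```text
t: 18.65
eef_pos: [530.4, -418.7, 47.1]
tcp_rot: [-3.14, 0.0, 0.088]
ft_force: [0.0, 5.8, 0.6]
opening: 0.188
t: 19.02
eef_pos: [530.4, -418.8, 47.0]
tcp_rot: [-3.14, 0.001, 0.088]
ft_force: [-0.6, 7.5, 1.7]
opening: 0.188
```

View pics/w10z.png

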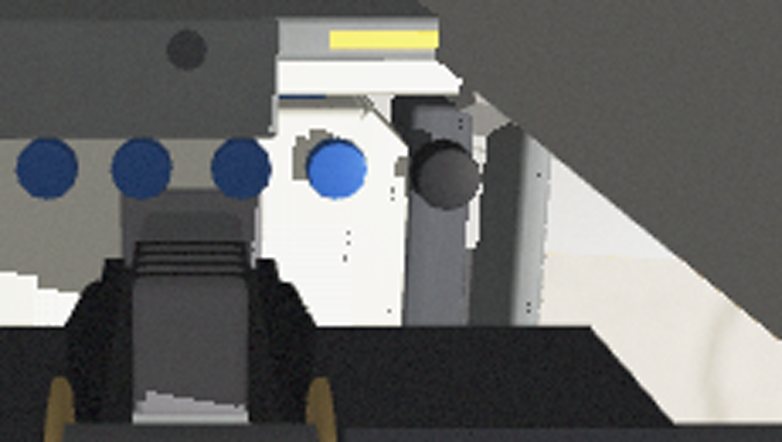

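```bash
python3 -m pendant '[0,0,0,0,0.4,0,0,0,0,0.4,0,0,0,0,0.4,0,0,0,0,0.4]'
 python3 - <<'E'
from h import *
snap('wrist','w11')
im=cv2.imread('pics/w11.png')[140:270,200:430]; cv2.imwrite('pics/w11z.png',cv2.resize(im,None,fx=3.4,fy=3.4,interpolation=cv2.INTER_CUBIC))
E
```

```text
t: 19.58
eef_pos: [530.5, -420.0, 47.1]
tcp_rot: [3.141, -0.0, 0.087]
ft_force: [0.4, -0.8, 0.3]
opening: 0.297
```

View pics/w11z.png

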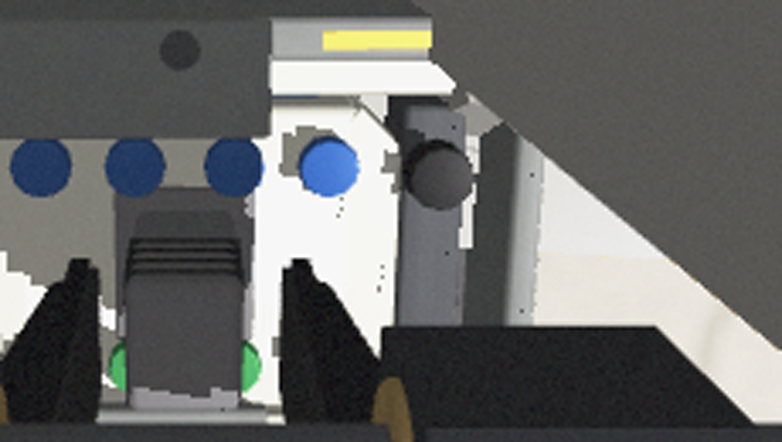

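```bash
python3 -m pendant '[0,0,-0.025,0,0.4,0,0,-0.05,0,0.4,0,0,-0.075,0,0.4,0,-0.1,-0.075,0,0.4,0,-0.1,-0.05,0,0.4,0,0,0,0,0.4,0,0,0,0,0.4]'
 python3 - <<'E'
from h import *
s=env.state()
snap('wrist','w12')
im=cv2.imread('pics/w12.png'); 
cv2.imwrite('pics/w12z.png',cv2.resize(im,None,fx=1.56,fy=1.56,interpolation=cv2.INTER_CUBIC))
o=np.array([521.85,-307,0]);a=-1.484;x=np.array([np.cos(a),np.sin(a),0]);y=np.array([-x[1],x[0],0])
for c in('wrist',):
  for t in('cartridge','grip_post'):
    for d in env.landmark_of(t,c): print(t,((d['xyz']-o)@x).round(1),((d['xyz']-o)@y).round(1),np.round(d['confidence'],2))
E
```

```text
t: 20.5
eef_pos: [523.8, -340.5, 158.0]
tcp_rot: [3.14, -0.001, 0.088]
ft_force: [0.7, -0.1, -0.7]
opening: 0.3
cartridge 108.7 -2.4 0.82
grip_post 113.2 -0.6 0.9
```

View pics/w12z.png

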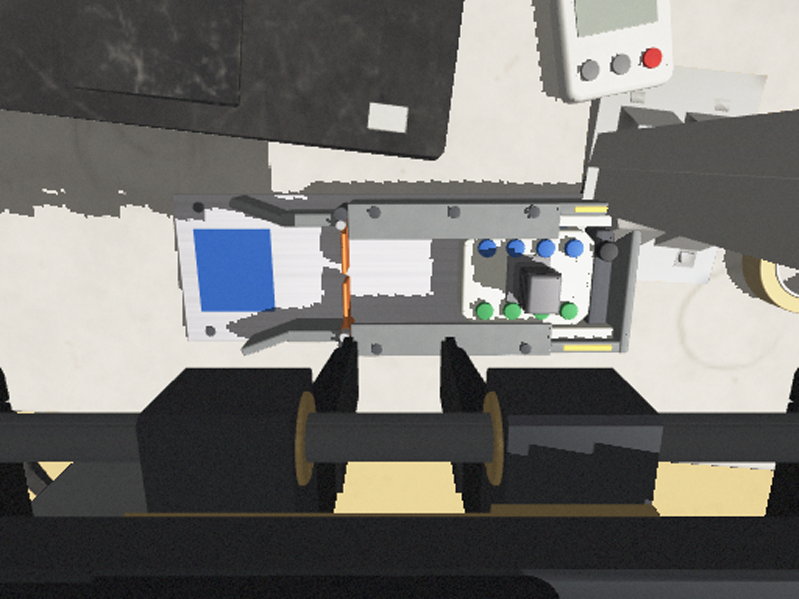

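Run:
```python
from h import *
im=cv2.imread('pics/w12.png')[125:235,280:420]; cv2.imwrite('pics/w12c.png',cv2.resize(im,None,fx=5.4,fy=5.4,interpolation=cv2.INTER_CUBIC))
```

```text
(no output)
```

View pics/w12c.png

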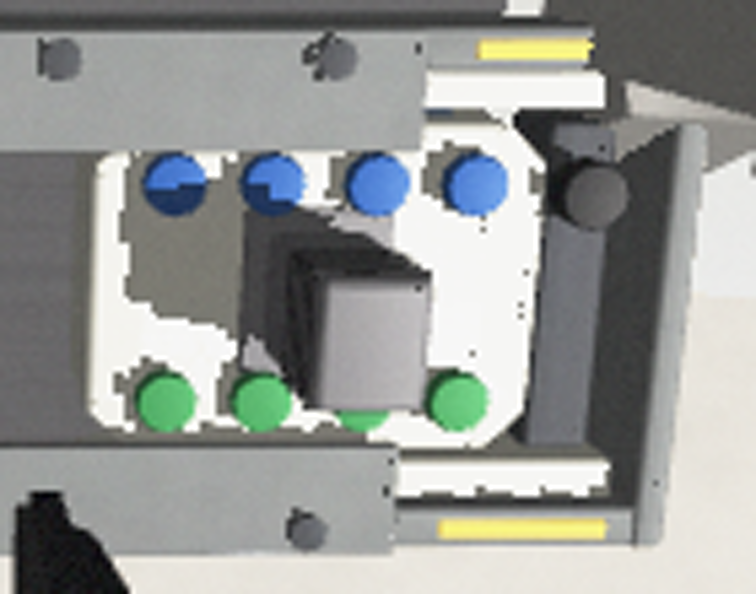

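Run:
```python
from h import *
print(env.state()['t'],env.job_done())
```

```text
the job is handed in; nothing more can be done
20.65 None
```

The white cartridge is loaded in the lane and sits home against the end stop. I handed the job in at t = 20.65 s, under the 42 s limit.

- **Loading:** I gripped the cartridge by its post, set it on the apron and pushed it through the flaps. From there I fed it in small steps until I felt the stop.
- **At the stop:** The force rose at lane x ≈ 112 mm. I pressed to 7.5 N, which was the highest reading on the way in and well under the 20 N limit. The arm then let go and moved back to about 110 mm above the lane.
- **Final wrist picture:**
  - Both flaps are shut behind the cartridge.
  - Its front edge is flush and parallel with the stop, and no red of the plunger shows.
  - After letting go, the cartridge had not moved back from the stop (under about 0.2 mm in the picture).
- **Disagreement:** The network put the cartridge's origin at 108.7 mm, against 112 mm from my measurement and 113.2 mm from its own post reading. This is within its stated error of about 4 mm.
- **Not checked:** I inferred that the plunger is pressed from the contact and the picture, as it cannot be read directly. I did not compare the other bench items' positions before and after. The arm stayed clear of them, and no unexpected force showed at the wrist.

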